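# Spring open the wide battery charger

## Task

Open the wide battery charger (the one with two raised pads on its lid) so that its batteries can be changed: press its release tab down with a fingertip so that the lid springs up, then push the lid back all the way to its stop. Leave the narrow charger shut and the batteries in place, do not pick anything up, and do not disturb the other things on the table.

Things in the scene. Friction and masses are not known exactly. Their poses are not given: they have to be found in the camera images.
- wide_charger: The wide battery charger, to be opened: grey case 96 mm wide (y), two raised pads side by side on its lid, black tab in front. Fixed. Origin: under the case's centre, on the table; x points from tab to hinge (away from the robot at yaw 0), z up. Case x = -32 to +48 mm, rim 40 mm high; a low nose (45 mm wide, 26 mm high) under the tab reaches to x = -78 mm.
- narrow_charger: The narrow battery charger, to be left shut: same build, axes and lengths as the wide one, but only 60 mm wide (y), with one raised pad on its lid. Fixed. Origin: under the case's centre, on the table.
- wide_charger_tab_press (a point): Point to press, on top of the wide charger's tab (x = -65 mm, 40 mm up). The flat is 30 mm wide and reaches 16 mm in front of this point and 20 mm behind it, where an upright hook stands 13 mm higher. Pressed straight down here: 1.5 N to start, about 5 N at release (3 mm down), 8 N at its stop (6 to 7 mm down).
- wide_charger_tab (a joint): Release tab of the wide charger (rocks about a pivot at x = -39 mm, 34 mm up): 0 at rest, 0.3 rad fully pressed; it springs back. Its hook frees the lid at about 0.12 to 0.15 rad.
- wide_charger_lid (a joint): Lid of the wide charger: about 0.01 rad when shut and hooked, 1.9 rad against its open stop (leaning 19 degrees back past upright). Unhooked, its damped spring lifts it within about 1.5 s to about 1 rad, where it stays; from there it must be pushed (1 to 2 N at its free edge) and friction keeps it where it is left.
- wide_charger_lid_edge (a point): Middle of the free front edge of the wide charger's lid (lid 94 mm wide, 5 mm thick, reaching 70 mm from the hinge; shut, its top is 46 mm above the table).
- wide_charger_hinge (a point): Middle of the hinge line of the wide charger's lid (runs along the charger's y, at its x = +40 mm), 43.5 mm above the table.
- narrow_charger_lid (a joint): Lid of the narrow charger, about 0.01 rad when shut; must stay shut.
- battery_a: Block battery 26x50x17 mm lying in the wide charger, at its y = +21 mm, its top 23 mm above the table, hidden while the lid is shut; origin: centre of its underside. To be left in.
- battery_b: Block battery 26x50x17 mm lying in the wide charger, at its y = -21 mm, its top 23 mm above the table, hidden while the lid is shut; origin: centre of its underside. To be left in.
- side_clip: Bystander: black crocodile clip 12x54x12 mm, lying beside the wide charger on its -y side, 72 mm from its centre line; origin at the centre of its underside.
- trimmer_tool: Bystander: thin trimming tool 8x73x8 mm, lying along the -y side of the narrow charger; origin at the centre of its underside.
- specimen_cup: Bystander: screw-lid cup, 64 mm across and 64 mm tall; origin at the centre of its underside.
- syringe: Bystander: syringe 28x118x17 mm, lying; origin at the centre of its underside.
- pen: Bystander: pen 10x136x11 mm, lying; origin at the centre of its underside.
- croc_clip: Bystander: another such crocodile clip, lying near the table's front edge; origin at the centre of its underside.

How it is judged:
By the outcome, as a careful person would: the job done as asked, in the order asked, and still so for the second after the job is handed in, with the robot touching nothing.
It also fails if it takes over 40 s, if anything falls off the work surface, if the arm or the gripper's body presses on something with over 40 N, if the wrist force passes 120 N, or if a joint passes its speed limit or range.

## Robot

A 7-joint arm with a two-finger parallel gripper is mounted at the origin on a cart in front of the work surface, level with it; the furniture and walls round the work are solid. World frame = base frame: x ahead of the robot, y to its left, z up, the work surface at z = 0. Lengths are in m, angles in rad, forces in N, time in s.
With the tool pointing down it reaches from about 0.4 to 0.85 m from the base axis. Payload 10.4 kg.
Tool frame: the origin (TCP) lies at the very end of the fingers, on their centre line; the grasp point (between the pads) lies ctrl.hold_point_z behind it (ctrl.hold_point_z is the distance from the TCP to the grasp point, in m); z points along the fingers, x is the direction in which the jaws open and shut, and the axes are right-handed (so a half turn about z gives the same grasp; the last joint's range is limited). The gripper opens to 85 mm and grips with 20 to 120 N. Pads are 22 mm wide; open, the fingers measure 114 mm over their backs; the gripper's body (76 mm by 85 mm) begins 54 mm behind the grasp point. The pads swing forward as they close: fully open they stand 13 mm farther back than shut.
Start: joints at [1.087, 0.332, -0.065, 1.46, 0.022, 1.35, -0.088], TCP at [0.278, -0.56, 0.231] pointing down, gripper open.
Joint ranges: [-2.6, 2.6], [-0.5, 2.12], [-1.47, 1.34], [0.16, 2.42], [-1.27, 4.41], [0.06, 2.06], [-2.6, 2.6]. Speed limits (rad/s): [2.22, 2.22, 2.79, 2.79, 3.14, 3.14, 3.14].

## Interface

Orientations are given as a unit quaternion [w, x, y, z].
In Python, from workcell import ctrl, cams, models gives the robot as it stands.
- The arm moves only by the shell command python3 -m handwheel 'ROWS' [OPENING] [FORCE]. ROWS is text: rows parted by semicolons, each of 4 numbers parted by spaces: the shift along the tool's x, y, z in cm, then the turn about the tool's z in degrees. In form: tx ty tz turn; .... A call has 1 to 8 rows; each row shifts and turns the commanded pose from where the row before left it, along the tool's axes as they then stand; what a row does not reach is not made up. A row lasts 1/12 s, in which the tool goes at most 41.7 mm and 7.16 degrees, less where a joint would pass 70% of its speed; a pose out of reach is approached as far as the arm can. A call is refused whole if a number of a shift passes 4.17 or a number of a turn 7.16, either way. A call with a gripper value outside its range is refused whole. OPENING is the finger opening in cm, from 0 to 8.54, set as the call begins (- or left out, the last holds). The fingers move at their own pace and stop on an object; FORCE is the grip in N (left out, the last holds). Time passes only in rows, so rows that do not move let the fingers close. It gives the time, the measured TCP pose, the force and the opening at its end, in the units of the state.
- ctrl.get_obs(): the state, without advancing time (a new reading comes with each control period).
- cams.snapshot(name): name is "scene" or "top" or "wrist"; returns a dict with "img" (400x640x3 uint8, blue, green, red), "intrinsics" (3x3 intrinsics, pixels), "rvec" (rotation vector, rad) and "tvec" (3), from world to camera coordinates, as OpenCV has them; the wrist camera has in their place "T_tool_cam" (4x4, takes a point from camera to tool coordinates, whose origin is the TCP and whose axes are the tool frame's). Camera axes: x right, y down, z forward; pixel columns grow to the right and rows downward; lengths in m; the calibration is good to about 2 mm. A picture is of the moment at which its call begins: read the wrist's pose just before it. There is no depth.
- ctrl.sign_off(): hands the job in, once; it reports no verdict.
Trained networks look in a picture, given as the dict that the camera call returned (one of the last four; its "shot" number tells which), for a name from the list of things; names that differ only in an ending like _2 or _b are one class to them, and where a whole thing is asked for, a point or a joint stands for the part that bears it (a point fixed in the world has none). Each returns a list of dicts, best first, with "p" (0 to 1); they miss things now and then, are a little off and sometimes report something else, mostly with a low value. They report only what shows in the picture. A call takes as long as a camera call.
- models.find_in(picture, thing): "box" ([left, top, right, bottom] in pixels, round what is visible of it).
- models.landmark_of(picture, thing): "at" ([row, column] in pixels: a listed point, or the origin of a listed thing).
The state is a dict: "time": time; "joint_pos": joint angles; "qvel": joint speeds; "joint_efforts": joint torques, N m; "ee_pos": TCP position; "orientation": TCP orientation; "contact_force": force on the tool from outside, world axes, zero at the start; "ft_torque": the same for the moment, N m; "width": opening from 0.0 (shut) to 1.0 (fully open).
Only numpy, scipy, OpenCV 4.12 (cv2) and the standard library are available. Lean on these libraries where they do the work, as an engineer would, in place of code of your own. Each camera call takes 0.05 s, during which the arm holds its last target.

## Working session

There is one attempt and no reset: what is moved stays moved. The work goes in short steps, Python scripts to look and compute and a shell command to move; the robot and the scene stay as the last step left them, time stands still between calls to the robot, and variables do not carry over. Pictures are saved under pics/ and viewed, and the job is handed in when it is done.

```bash
mkdir -p pics; ls; python3 - <<'E'
from workcell import ctrl,cams,models
import cv2
o=ctrl.get_obs(); print({k:o[k] for k in('time','ee_pos','orientation','contact_force','width')})
for n in('scene','top'):
    s=cams.snapshot(n); cv2.imwrite(f'pics/{n}0.png',s['img'])
    for t in('wide_charger','narrow_charger','wide_charger_tab_press','wide_charger_lid_edge','wide_charger_hinge','side_clip','specimen_cup'):
        r=models.landmark_of(s,t)[:2]; print(n,t,r)
    print(s['intrinsics'],s['rvec'],s['tvec'])
E
```

```text
pics
{'time': 0.0, 'ee_pos': array([ 0.2777467 , -0.55944781,  0.23050454]), 'orientation': array([-3.58701071e-04,  8.49913123e-01, -5.26922320e-01, -6.51303981e-04]), 'contact_force': array([ 0.6717115 ,  0.60079886, -0.17160809]), 'width': 1.0022368964745598}
scene wide_charger [{'at': [263.8, 243.3], 'p': 0.58}]
scene narrow_charger [{'at': [200.7, 270.3], 'p': 0.72}, {'at': [319.8, 321.3], 'p': 0.58}]
scene wide_charger_tab_press [{'at': [286.5, 233.8], 'p': 0.84}]
scene wide_charger_lid_edge [{'at': [265.2, 238.7], 'p': 0.91}]
scene wide_charger_hinge [{'at': [230.1, 250.9], 'p': 0.89}]
scene side_clip [{'at': [277.5, 281.1], 'p': 0.47}]
scene specimen_cup [{'at': [176.1, 362.5], 'p': 0.78}]
[[509.02923223   0.         323.87598439]
 [  0.         509.02923223 206.23691679]
 [  0.           0.           1.        ]] [ 2.16000403 -1.46078377  0.47585833] [-0.08025451  0.52305078  0.64682331]
top wide_charger [{'at': [272.5, 283.9], 'p': 0.64}, {'at': [207.6, 302.0], 'p': 0.18}]
top narrow_charger [{'at': [204.0, 278.2], 'p': 0.64}]
top wide_charger_tab_press [{'at': [306.5, 293.1], 'p': 0.62}]
top wide_charger_lid_edge [{'at': [287.2, 291.3], 'p': 0.58}]
top wide_charger_hinge [{'at': [253.4, 279.6], 'p': 0.78}]
top side_clip [{'at': [272.7, 323.7], 'p': 0.68}]
top specimen_cup [{'at': [147.1, 348.7], 'p': 0.64}, {'at': [202.8, 280.4], 'p': 0.64}]
[[465.48288387   0.         321.59288676]
 [  0.         465.48288387 208.09305294]
 [  0.           0.           1.        ]] [ 2.12982088 -2.13952064  0.11625435] [0.17271516 0.58283296 0.9015229 ]
```

View pics/scene0.png

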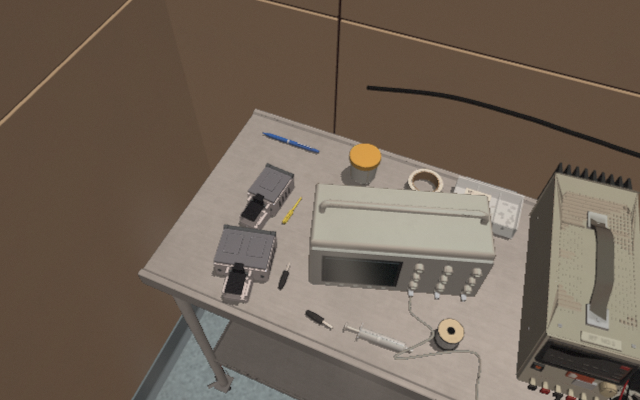

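View pics/top0.png

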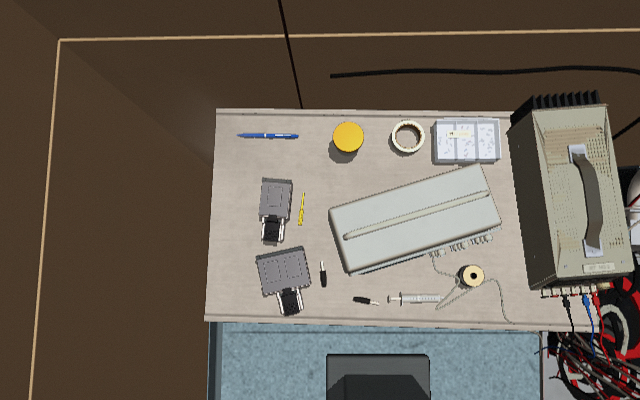

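```bash
cat > h.py <<'E'
import numpy as np,cv2
def px2w(s,rc,z):
    R,_=cv2.Rodrigues(np.array(s['rvec'],float)); t=np.array(s['tvec'],float).ravel()
    d=R.T@np.linalg.solve(s['intrinsics'],[rc[1],rc[0],1]); c=-R.T@t
    return c+d*(z-c[2])/d[2]
E
python3 - <<'E'
from workcell import ctrl,cams,models
from h import *
np.set_printoptions(precision=4,suppress=True)
for n in('scene','top'):
    s=cams.snapshot(n)
    for t,z in(('wide_charger',0),('wide_charger_tab_press',.04),('wide_charger_lid_edge',.046),('wide_charger_hinge',.0435),('narrow_charger',0),('side_clip',0),('specimen_cup',0),('trimmer_tool',0),('pen',0),('syringe',0),('croc_clip',0)):
        for r in models.landmark_of(s,t)[:2]: print(n,t,r['p'],px2w(s,r['at'],z),r['at'])
E
```

```text
scene wide_charger 0.89 [0.4484 0.2519 0.    ] [262.7, 242.6]
scene wide_charger_tab_press 0.83 [0.388 0.233 0.04 ] [284.2, 233.8]
scene wide_charger_tab_press 0.55 [ 0.3925 -0.0248  0.04  ] [336.4, 378.4]
scene wide_charger_lid_edge 0.76 [0.4275 0.2381 0.046 ] [262.5, 241.2]
scene wide_charger_hinge 0.59 [0.491  0.2539 0.0435] [231.6, 249.5]
scene narrow_charger 0.69 [0.5933 0.2632 0.    ] [201.3, 270.4]
scene side_clip 0.45 [0.4497 0.1696 0.    ] [277.2, 283.8]
scene specimen_cup 0.68 [0.7271 0.1178 0.    ] [174.3, 361.2]
scene trimmer_tool 0.63 [0.5873 0.2121 0.    ] [211.6, 292.7]
scene pen 0.67 [0.7382 0.2864 0.    ] [147.3, 289.1]
scene syringe 0.63 [ 0.3996 -0.0263  0.    ] [341.5, 378.1]
scene croc_clip 0.66 [0.3939 0.0776 0.    ] [322.5, 319.5]
top wide_charger 0.59 [0.4471 0.2494 0.    ] [276.0, 284.4]
top wide_charger_tab_press 0.7 [0.4596 0.168  0.04  ] [269.7, 322.8]
top wide_charger_tab_press 0.57 [0.3836 0.2379 0.04  ] [308.5, 287.7]
top wide_charger_lid_edge 0.74 [0.4195 0.2389 0.046 ] [290.2, 287.0]
top wide_charger_hinge 0.93 [0.4933 0.2514 0.0435] [252.9, 281.2]
top wide_charger_hinge 0.24 [0.4249 0.2372 0.0435] [287.4, 288.0]
top narrow_charger 0.83 [0.6031 0.2679 0.    ] [202.2, 276.4]
top side_clip 0.65 [0.602  0.2659 0.    ] [202.7, 277.3]
top specimen_cup 0.72 [0.7281 0.109  0.    ] [144.5, 350.3]
top trimmer_tool 0.43 [0.5872 0.2116 0.    ] [209.4, 302.7]
top pen 0.7 [0.7553 0.2934 0.    ] [133.3, 265.5]
top pen 0.66 [0.4467 0.2429 0.    ] [276.2, 287.5]
top syringe 0.7 [0.4001 0.0774 0.    ] [298.9, 367.4]
top syringe 0.69 [ 0.4026 -0.0317 -0.    ] [297.6, 420.6]
top croc_clip 0.67 [0.3988 0.0834 0.    ] [299.5, 364.5]
```

```bash
python3 - <<'E'
from h import *
from workcell import cams,ctrl
np.set_printoptions(precision=4,suppress=True)
a=cams.snapshot('scene');b=cams.snapshot('top')
A=cv2.resize(a['img'][210:310,190:320],None,fx=4,fy=4,interpolation=cv2.INTER_CUBIC)
B=cv2.resize(b['img'][230:330,240:340],None,fx=4,fy=4,interpolation=cv2.INTER_CUBIC)
w=np.zeros((400,920,3),np.uint8);w[:,:520]=A;w[:,520:]=B
cv2.imwrite('pics/z.png',cv2.resize(w,(800,348)))
cv2.imwrite('pics/zB.png',cv2.resize(B,(600,600)))
P=[]
for s in(a,b):
    R,_=cv2.Rodrigues(np.array(s['rvec'],float));P.append(s['intrinsics']@np.c_[R,np.array(s['tvec']).ravel()])
    print('cam',-R.T@np.array(s['tvec']).ravel())
for p,q in(((318,187),(330,209)),((312,240),(352,272)),((487,187),(482,165)),((365,155),(348,136))):
    X=cv2.triangulatePoints(P[0],P[1],np.array(p,float),np.array(q,float)).ravel();print(X[:3]/X[3])
print(ctrl.hold_point_z)
E
```

```text
cam [ 0.0812 -0.0404  0.8308]
cam [0.4521 0.1413 0.9787]
[0.5692 0.1519 0.1332]
[0.4541 0.1147 0.1582]
[ 0.6376 -0.1124  0.1821]
[0.7289 0.1154 0.0606]
0.0187
```

View pics/zB.png

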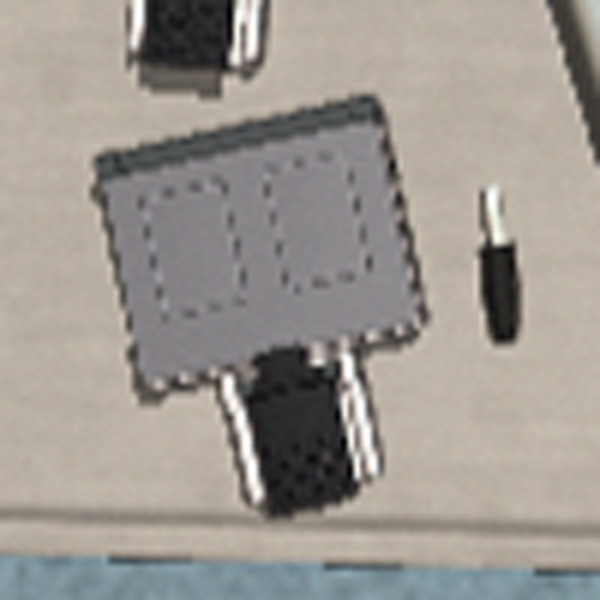

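View pics/z.png

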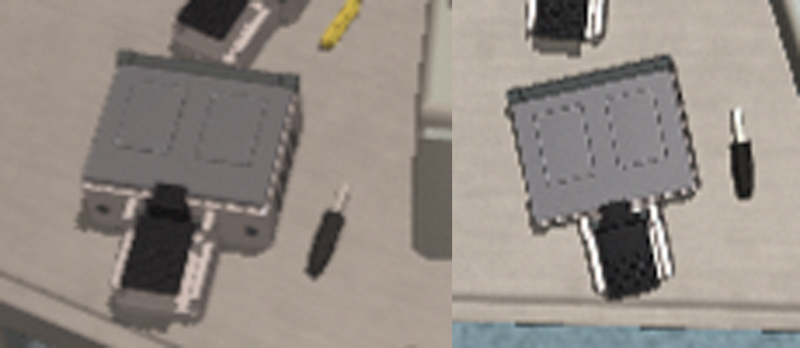

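```bash
python3 - <<'E'
from h import *
from workcell import cams,models
np.set_printoptions(precision=4,suppress=True)
b=cams.snapshot('top')
f=lambda u,v,z:px2w(b,((v)/6+230-.4,u/6+240-.4),z)
L=[f(100,175,.045),f(380,120,.045),f(425,325,.046),f(140,385,.046)]
for p in L:print(p)
an=lambda d:np.degrees(np.arctan2(d[1],d[0]))
print(an(L[1]-L[2]),an(L[0]-L[3]),an(L[0]-L[1])-90,an(L[3]-L[2])-90)
print('edge mid',(L[2]+L[3])/2)
tf=(f(268,515,.04)+f(358,490,.04))/2;print('tabfront',tf)
print(f(240,385,.04),f(355,360,.04))
E
```

```text
[0.4817 0.3013 0.045 ]
[0.4996 0.2076 0.045 ]
[0.432  0.1925 0.046 ]
[0.4126 0.2867 0.046 ]
12.64627324730575 11.964727625745088 10.854416672164433 11.636451202934254
edge mid [0.4223 0.2396 0.046 ]
tabfront [0.3742 0.2297 0.04  ]
[0.4124 0.2543 0.04  ] [0.4205 0.216  0.04  ]
```

```bash
cat > g.py <<'E'
import sys
from h import *
from workcell import ctrl
from scipy.spatial.transform import Rotation as R
np.set_printoptions(precision=3,suppress=True)
o=ctrl.get_obs();q=o['orientation'];r=R.from_quat([q[1],q[2],q[3],q[0]])
M=r.as_matrix()
print('t',round(o['time'],2),'p',o['ee_pos'],'head',round(np.degrees(np.arctan2(M[1,0],M[0,0])),2),'zax',M[:,2],'F',o['contact_force'],'w',round(o['width'],2))
p=np.array(o['ee_pos']);t=list(map(float,sys.argv[1:]))
for i in range(0,len(t),3):
    d=M.T@(np.array(t[i:i+3])-p)*100;print('to',t[i:i+3],'tool cm',d,'rows',round(np.linalg.norm(d)/4.1,1));p=np.array(t[i:i+3])
E
python3 -m handwheel '0 0 -3.5 7; 0 0 -4 7; 0 0 -4 0.7' 0 20; python3 g.py .29 -.3 .35 .40 -.1 .35 .42 .1 .35 .388 .233 .2
```

```text
time: 2.4
ee_pos: [0.2776, -0.5593, 0.3473]
orientation: [-0.0, 0.773, -0.634, -0.001]
contact_force: [0.9, -0.8, 0.3]
width: 0.608
t 2.4 p [ 0.278 -0.559  0.347] head -78.74 zax [-0.001  0.001 -1.   ] F [ 0.904 -0.77   0.3  ] w 0.61
to [0.29, -0.3, 0.35] tool cm [-25.188  -6.277  -0.232] rows 6.3
to [0.4, -0.1, 0.35] tool cm [-17.467 -14.694   0.018] rows 5.6
to [0.42, 0.1, 0.35] tool cm [-19.224  -5.867   0.025] rows 4.9
to [0.388, 0.233, 0.2] tool cm [-13.647   0.534  15.02 ] rows 5.0
```

```bash
python3 -m handwheel '-3.6 -0.9 0 0; -3.6 -0.9 0 0; -3.6 -0.9 0 0; -3.6 -0.9 0 0; -3.6 -0.9 0 0; -3.6 -0.9 0 0; -3.6 -0.9 0 0' 0; python3 g.py .40 -.1 .35 .42 .1 .35 .388 .233 .2
```

```text
time: 2.98
ee_pos: [0.2883, -0.2985, 0.3464]
orientation: [0.0, 0.775, -0.631, 0.0]
contact_force: [1.0, -0.2, -0.3]
width: -0.001
t 2.98 p [ 0.288 -0.298  0.346] head -78.3 zax [ 0.    -0.001 -1.   ] F [ 1.006 -0.226 -0.259] w -0.0
to [0.4, -0.1, 0.35] tool cm [-17.17  -14.966  -0.378] rows 5.6
to [0.42, 0.1, 0.35] tool cm [-19.179  -6.014  -0.015] rows 4.9
to [0.388, 0.233, 0.2] tool cm [-13.684   0.437  14.989] rows 5.0
```

```bash
python3 -m handwheel '-2.9 -2.5 0 0; -2.9 -2.5 0 0; -2.9 -2.5 0 0; -2.9 -2.5 0 0; -2.9 -2.5 0 0; -2.9 -2.5 0 0'; python3 -m handwheel '-3.9 -1.2 0 0; -3.9 -1.2 0 0; -3.9 -1.2 0 0; -3.9 -1.2 0 0; -3.7 -1.2 0 0'; python3 g.py .388 .233 .15
```

```text
time: 3.48
ee_pos: [0.4006, -0.0976, 0.3467]
orientation: [0.0, 0.775, -0.631, 0.001]
contact_force: [1.4, -0.5, -0.4]
width: -0.005
time: 3.9
ee_pos: [0.4193, 0.1041, 0.3467]
orientation: [-0.0, 0.776, -0.631, 0.001]
contact_force: [1.1, 0.2, -0.5]
width: 0.0
t 3.9 p [0.419 0.104 0.347] head -78.27 zax [ 0.001 -0.001 -1.   ] F [ 1.052  0.155 -0.484] w 0.0
to [0.388, 0.233, 0.15] tool cm [-13.271   0.464  19.657] rows 5.8
```

```bash
python3 -m handwheel '-2.7 0.1 2.8 0; -2.7 0.1 2.8 0; -2.7 0.1 2.8 0; -2.7 0.1 2.8 0; -2.5 0.1 2.8 0; 0 0 2.8 0; 0 0 2.5 0; 0 0 0 0'; python3 g.py .388 .233 .1; python3 - <<'E'
from h import *
from workcell import ctrl,cams,models
np.set_printoptions(precision=4,suppress=True)
o=ctrl.get_obs()
s=cams.snapshot('wrist');cv2.imwrite('pics/w1.png',s['img'])
t=cams.snapshot('scene');cv2.imwrite('pics/s1.png',t['img'])
from scipy.spatial.transform import Rotation as R
q=o['orientation'];M=R.from_quat([q[1],q[2],q[3],q[0]]).as_matrix()
T=np.array(s['T_tool_cam']);print(T)
C=o['ee_pos']+M@T[:3,3];W=M@T[:3,:3]
for n,z in(('wide_charger_tab_press',.04),('wide_charger_lid_edge',.046),('wide_charger_hinge',.0435)):
    for r in models.landmark_of(s,n)[:2]:
        d=W@np.linalg.solve(s['intrinsics'],[r['at'][1],r['at'][0],1]);print(n,r,C+d*(z-C[2])/d[2])
E
```

```text
time: 4.57
ee_pos: [0.3855, 0.2299, 0.1495]
orientation: [0.003, 0.776, -0.631, -0.002]
contact_force: [-0.7, -0.8, -0.4]
width: 0.0
t 4.57 p [0.385 0.23  0.15 ] head -78.24 zax [-0.006 -0.002 -1.   ] F [-0.72  -0.782 -0.389] w 0.0
to [0.388, 0.233, 0.1] tool cm [-0.258 -0.344  4.948] rows 1.2
[[ 1.     -0.0006  0.0011 -0.001 ]
 [ 0.0002  0.9547  0.2977 -0.0759]
 [-0.0012 -0.2977  0.9547 -0.1437]
 [ 0.      0.      0.      1.    ]]
wide_charger_tab_press {'at': [195.6, 319.8], 'p': 0.58} [0.3882 0.2327 0.04  ]
wide_charger_lid_edge {'at': [149.0, 320.8], 'p': 0.63} [0.4247 0.2394 0.046 ]
wide_charger_hinge {'at': [47.0, 315.7], 'p': 0.84} [0.4909 0.2566 0.0435]
```

View pics/w1.png

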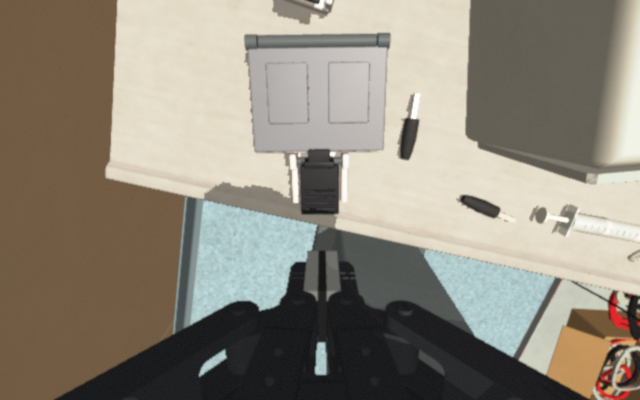

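View pics/s1.png

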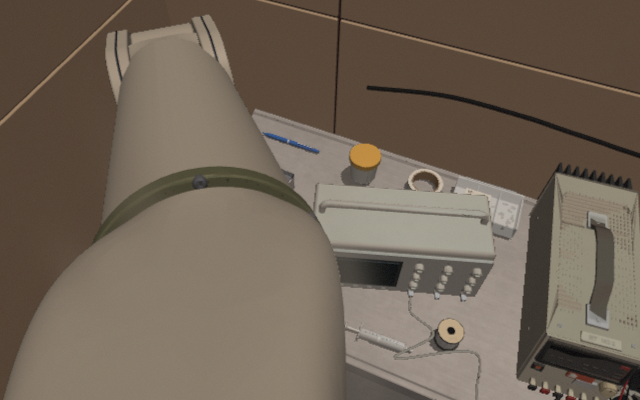

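```bash
python3 -m handwheel '-0.1 -0.1 3 0; -0.1 -0.1 3 0; 0 -0.1 3 0; 0 0 0 0; 0 0 0 0'; python3 g.py .388 .233 .04
```

```text
time: 5.23
ee_pos: [0.3903, 0.2335, 0.0639]
orientation: [0.0, 0.776, -0.631, -0.001]
contact_force: [0.2, 0.4, 0.8]
width: 0.001
t 5.23 p [0.39  0.234 0.064] head -78.29 zax [-0.001  0.    -1.   ] F [0.166 0.384 0.75 ] w 0.0
to [0.388, 0.233, 0.04] tool cm [0.008 0.231 2.394] rows 0.6
```

```bash
python3 -m handwheel '0 0.2 1.2 0; 0 0 0.7 0; 0 0 0.2 0; 0 0 0.2 0; 0 0 0.1 0; 0 0 0.1 0; 0 0 0 0'; python3 g.py .388 .233 .036
```

```text
time: 5.82
ee_pos: [0.3884, 0.233, 0.0385]
orientation: [0.0, 0.775, -0.631, 0.0]
contact_force: [-1.6, -0.1, 4.2]
width: 0.001
t 5.82 p [0.388 0.233 0.038] head -78.3 zax [ 0. -0. -1.] F [-1.566 -0.052  4.208] w 0.0
to [0.388, 0.233, 0.036] tool cm [-0.006  0.042  0.248] rows 0.1
```

```bash
python3 -m handwheel '0 0 0.1 0; 0 0 0.1 0; 0 0 0.1 0; 0 0 0 0'; python3 g.py; python3 - <<'E'
from workcell import cams;import cv2
cv2.imwrite('pics/w2.png',cams.snapshot('wrist')['img'])
E
```

```text
time: 6.15
ee_pos: [0.388, 0.233, 0.0352]
orientation: [0.0, 0.776, -0.631, -0.0]
contact_force: [-4.8, -2.4, 6.4]
width: -0.004
t 6.15 p [0.388 0.233 0.035] head -78.29 zax [-0.001 -0.001 -1.   ] F [-4.829 -2.371  6.421] w -0.0
```

View pics/w2.png

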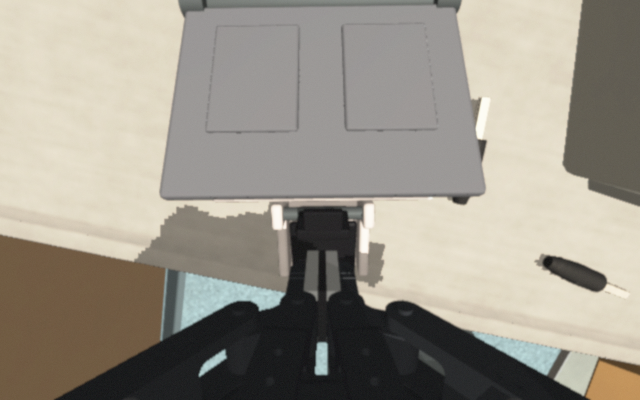

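The hook (row 225) has drawn clear of the lid edge (row 195), and the pivot pin shows, so the tab has been pressed past its release point. I'll wait briefly and check the lid rises.

```bash
python3 -m handwheel '0 0 0 0; 0 0 0 0; 0 0 0 0; 0 0 0 0'; python3 - <<'E'
from workcell import cams;import cv2
cv2.imwrite('pics/w3.png',cams.snapshot('wrist')['img'])
E
```

```text
time: 6.53
ee_pos: [0.3881, 0.233, 0.0353]
orientation: [0.0, 0.776, -0.631, -0.0]
contact_force: [-2.7, -1.8, 6.0]
width: -0.006
```

View pics/w3.png

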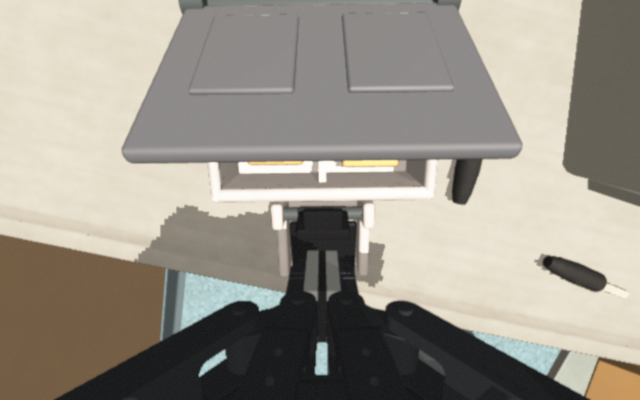

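```bash
python3 -m handwheel '0 0 -0.3 0; 0 0 -1 0; 0 0 -2 0; 0 0 -2.2 0; 0 0 0 0; 0 0 0 0; 0 0 0 0'; python3 -m handwheel '0 0 0 0; 0 0 0 0; 0 0 0 0; 0 0 0 0; 0 0 0 0; 0 0 0 0; 0 0 0 0';python3 g.py; python3 - <<'E'
from workcell import cams;import cv2
cv2.imwrite('pics/w4.png',cams.snapshot('wrist')['img'])
cv2.imwrite('pics/t4.png',cams.snapshot('top')['img'])
E
```

```text
time: 7.17
ee_pos: [0.3886, 0.2328, 0.0904]
orientation: [-0.0, 0.775, -0.631, 0.0]
contact_force: [0.7, 0.3, -0.7]
width: -0.0
time: 7.75
ee_pos: [0.3884, 0.2331, 0.0902]
orientation: [0.0, 0.776, -0.631, -0.0]
contact_force: [-0.1, 0.2, 0.5]
width: 0.001
t 7.75 p [0.388 0.233 0.09 ] head -78.29 zax [-0. -0. -1.] F [-0.06   0.157  0.463] w 0.0
```

View pics/w4.png

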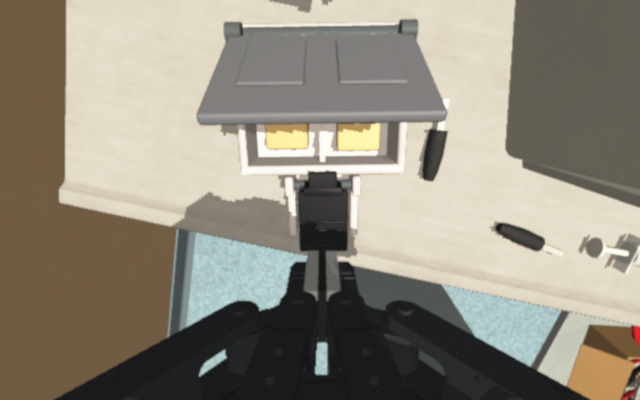

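View pics/t4.png

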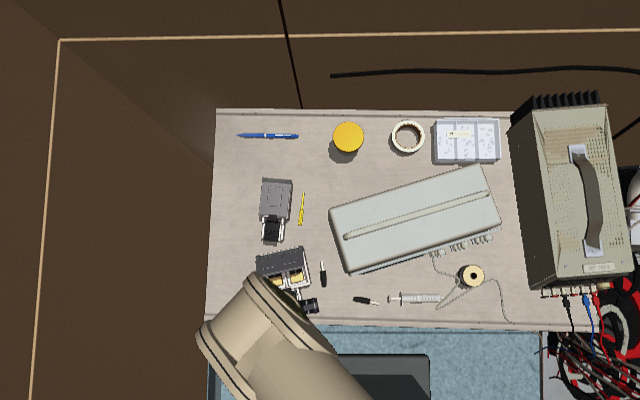

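The lid (edge at rows 105–122) stands at about 1 rad, and both batteries are visible in place (rows 122–150). Next I push the lid back with the closed fingertips.

```bash
python3 -m handwheel '0 -1.5 0.4 0; 0 -1.5 0.4 0; 0 -1 0 0; 0 -1 0 0; 0 -1 0 0; 0 0 0 0'; python3 -m handwheel '0 -0.7 0 0; 0 -0.7 0 0; 0 -0.7 0 0; 0 0 0 0';python3 g.py;  python3 - <<'E'
from workcell import cams;import cv2
cv2.imwrite('pics/w5.png',cams.snapshot('wrist')['img'])
E
```

```text
time: 8.35
ee_pos: [0.4487, 0.2456, 0.0825]
orientation: [-0.0, 0.775, -0.632, -0.0]
contact_force: [-0.1, -0.1, 0.1]
width: 0.003
time: 8.68
ee_pos: [0.469, 0.2496, 0.0825]
orientation: [-0.0, 0.775, -0.632, 0.0]
contact_force: [-0.1, -0.1, -0.3]
width: 0.0
t 8.68 p [0.469 0.25  0.082] head -78.34 zax [ 0.001  0.001 -1.   ] F [-0.081 -0.114 -0.275] w 0.0
```

View pics/w5.png

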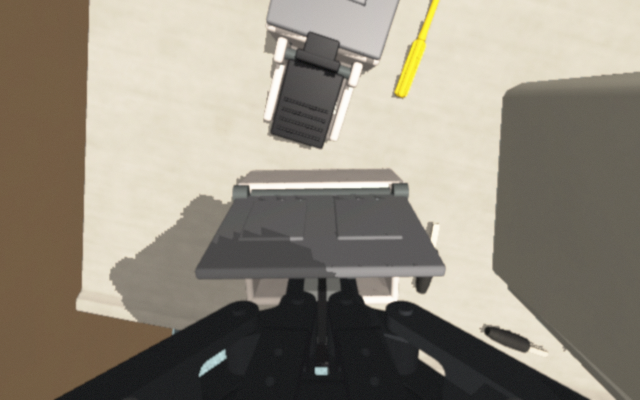

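```bash
python3 -m handwheel '0 -0.5 0 0; 0 -0.5 0 0; 0 -0.4 0 0; 0 0 0 0';python3 g.py; python3 -m handwheel '0 -0.3 0 0; 0 -0.3 0 0; 0 0 0 0';python3 g.py;  python3 - <<'E'
from workcell import cams;import cv2
cv2.imwrite('pics/w6.png',cams.snapshot('wrist')['img'])
E
```

```text
time: 9.07
ee_pos: [0.4822, 0.2525, 0.0823]
orientation: [-0.0, 0.775, -0.631, -0.0]
contact_force: [0.7, 0.1, -0.3]
width: -0.001
t 9.07 p [0.482 0.252 0.082] head -78.32 zax [ 0.  0. -1.] F [ 0.702  0.091 -0.296] w -0.0
time: 9.32
ee_pos: [0.4875, 0.2535, 0.0821]
orientation: [0.0, 0.775, -0.631, -0.0]
contact_force: [-1.9, -0.1, -0.3]
width: 0.002
t 9.32 p [0.488 0.254 0.082] head -78.3 zax [-0. -0. -1.] F [-1.897 -0.128 -0.27 ] w 0.0
```

View pics/w6.png

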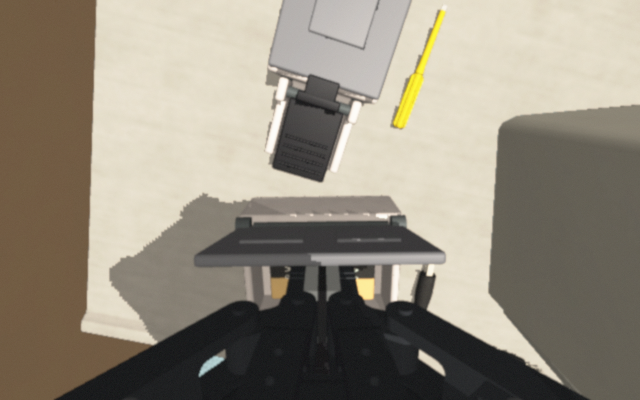

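```bash
python3 -m handwheel '0 -0.4 0 0; 0 -0.4 0 0; 0 -0.4 0 0; 0 0 0 0';python3 g.py; python3 -m handwheel '0 -0.4 0 0; 0 -0.4 0 0; 0 0 0 0';python3 g.py;  python3 - <<'E'
from workcell import cams;import cv2
cv2.imwrite('pics/w7.png',cams.snapshot('wrist')['img'])
E
```

```text
time: 9.7
ee_pos: [0.4938, 0.255, 0.0814]
orientation: [0.006, 0.776, -0.631, -0.002]
contact_force: [-27.8, -11.4, 19.6]
width: 0.004
t 9.7 p [0.494 0.255 0.081] head -78.2 zax [-0.011 -0.006 -1.   ] F [-27.808 -11.365  19.63 ] w 0.0
time: 9.95
ee_pos: [0.495, 0.2554, 0.0809]
orientation: [0.012, 0.777, -0.63, -0.005]
contact_force: [-60.4, -24.8, 48.1]
width: 0.005
t 9.95 p [0.495 0.255 0.081] head -78.06 zax [-0.023 -0.013 -1.   ] F [-60.356 -24.75   48.06 ] w 0.0
```

View pics/w7.png

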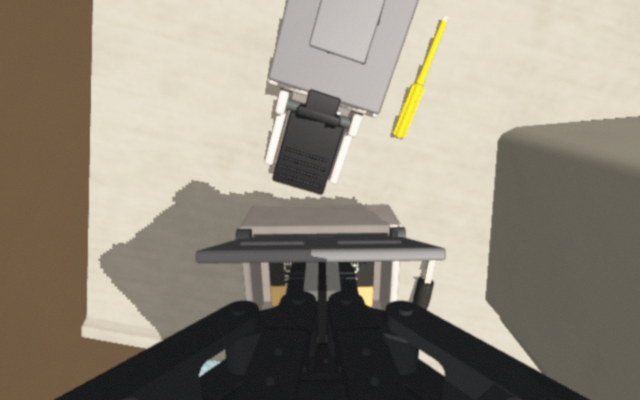

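The force rose sharply. The fingertip's geometry says the lid is on its stop: the finger's back face is about 15 mm past the hinge line at 81 mm height. I'm backing off.

```bash
python3 -m handwheel '0 0.8 0 0; 0 0.8 0 0; 0 1 0 0; 0 1.5 0 0; 0 2 0 0; 0 2 0 0; 0 2 0 0';python3 g.py; python3 -m handwheel '0 0.5 -3 0; 0 0 -4 0; 0 0 -2 0; 0 0 0 0; 0 0 0 0'; python3 g.py; python3 - <<'E'
from workcell import cams;import cv2
cv2.imwrite('pics/w8.png',cams.snapshot('wrist')['img'])
s=cams.snapshot('top')['img'];cv2.imwrite('pics/t8.png',s);cv2.imwrite('pics/t8z.png',cv2.resize(s[160:330,220:400],None,fx=3,fy=3))
E
```

```text
time: 10.58
ee_pos: [0.4077, 0.2371, 0.0823]
orientation: [-0.001, 0.775, -0.632, 0.0]
contact_force: [0.6, 1.2, 1.8]
width: 0.001
t 10.58 p [0.408 0.237 0.082] head -78.32 zax [ 0.001  0.001 -1.   ] F [0.642 1.164 1.778] w 0.0
time: 11.0
ee_pos: [0.4043, 0.2362, 0.1735]
orientation: [-0.001, 0.775, -0.632, 0.001]
contact_force: [-0.7, 0.7, 0.2]
width: 0.002
t 11.0 p [0.404 0.236 0.173] head -78.35 zax [ 0.004  0.    -1.   ] F [-0.69   0.734  0.197] w 0.0
```

View pics/w8.png

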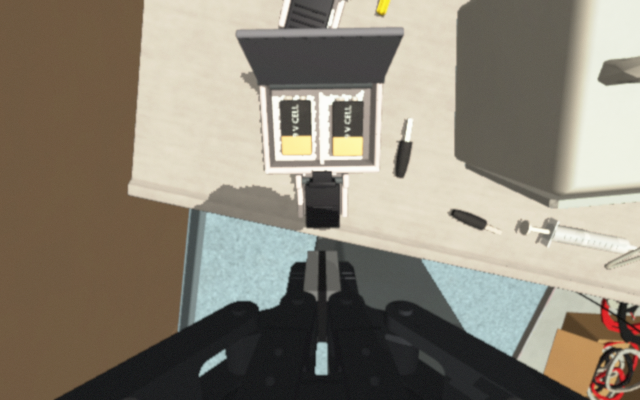

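View pics/t8z.png

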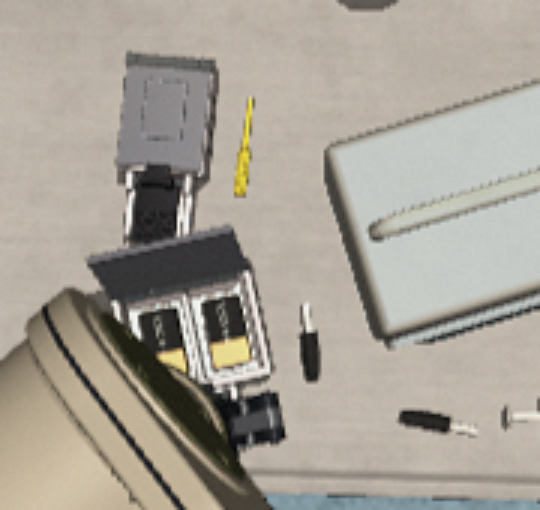

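```bash
python3 - <<'E'
from h import *
from workcell import ctrl,cams,models
from scipy.spatial.transform import Rotation as R
np.set_printoptions(precision=1,suppress=True)
o=ctrl.get_obs();s=cams.snapshot('wrist');q=o['orientation'];M=R.from_quat([q[1],q[2],q[3],q[0]]).as_matrix()
T=np.array(s['T_tool_cam']);C=o['ee_pos']+M@T[:3,3];W=M@T[:3,:3]
t=cams.snapshot('top')
a=np.radians(11.7);u=np.array([np.cos(a),np.sin(a),0]);v=np.array([-u[1],u[0],0]);H=np.array([.491,.2545,.0435]);k=np.array([0,0,1])
for th in(1.5,1.6,1.7,1.75,1.8,1.85,1.9):
  r=[];X=[]
  for y in(.047,-.047):
   for off in (0,.0025,-.0025):
    p=H+v*y+.07*(-np.cos(th)*u+np.sin(th)*k)+off*(np.sin(th)*u+np.cos(th)*k)
    X.append(p);c=W.T@(p-C);c=s['intrinsics']@c;r.append(c[:2]/c[2])
  pt=cv2.projectPoints(np.array(X),np.array(t['rvec'],float),np.array(t['tvec'],float),np.array(t['intrinsics']),None)[0].reshape(-1,2)
  print(th,'wrist',r[0],r[1],r[3],'top zoom px',(pt[[0,3]]-[220,160])*3)
for n in('wide_charger_lid_edge','wide_charger_hinge'):
  print(models.landmark_of(s,n)[:1],models.landmark_of(t,n)[:1])
h=[]
for p in(H,H+v*.047,H-v*.047,H-.07*u*0-.072*u-.0035*k):
    c=s['intrinsics']@(W.T@(p-C));h.append(c[:2]/c[2])
print('hinge mid,ends, rim front',h)
cv2.imwrite('pics/w9.png',cv2.resize(s['img'][0:200,210:430],None,fx=3.6,fy=3))
E
```

```text
1.5 wrist [238.5  82.2] [238.1  77.4] [405.4  82.1] top zoom px [[ 92.7 301.1]
 [241.2 269.6]]
1.6 wrist [237.5  68.8] [237.2  64. ] [406.3  68.7] top zoom px [[ 90.6 290. ]
 [239.  258.5]]
1.7 wrist [236.8  55.3] [236.6  50.5] [407.   55.2] top zoom px [[ 88.7 278.9]
 [236.8 247.6]]
1.75 wrist [236.6  48.6] [236.4  43.8] [407.3  48.5] top zoom px [[ 87.9 273.5]
 [235.8 242.2]]
1.8 wrist [236.4  42. ] [236.3  37.3] [407.4  41.9] top zoom px [[ 87.1 268.2]
 [234.8 236.9]]
1.85 wrist [236.3  35.5] [236.3  30.9] [407.5  35.4] top zoom px [[ 86.4 262.9]
 [233.8 231.7]]
1.9 wrist [236.3  29.1] [236.4  24.6] [407.5  29. ] top zoom px [[ 85.7 257.8]
 [232.9 226.6]]
[{'at': [24.5, 319.6], 'p': 0.57}] [{'at': [240.7, 270.1], 'p': 0.79}]
[{'at': [79.4, 320.7], 'p': 0.85}] [{'at': [250.3, 281.0], 'p': 0.98}]
hinge mid,ends, rim front [array([321.8,  79.5]), array([259.6,  79.6]), array([383.9,  79.5]), array([321.8, 172.1])]
```

View pics/w9.png

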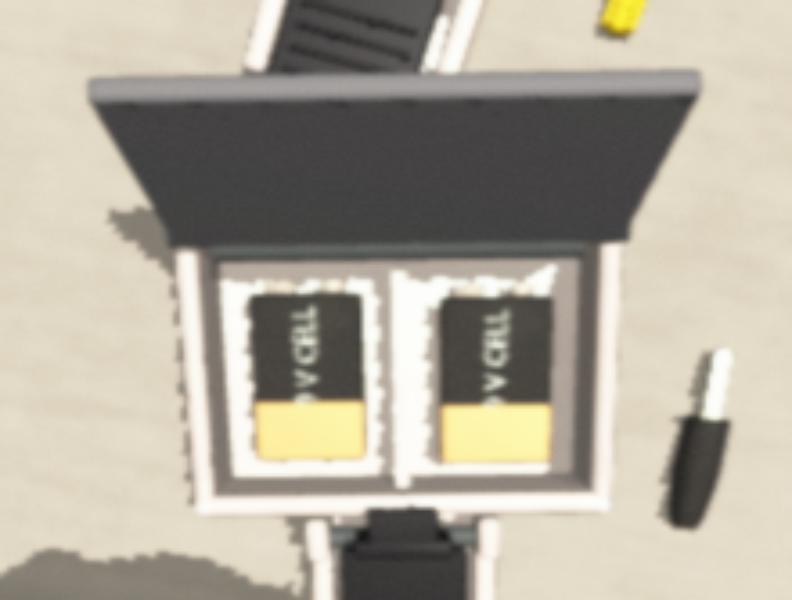

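```bash
python3 -c "
import cv2,numpy as np
a=cv2.imread('pics/top0.png');b=cv2.imread('pics/t8.png')
d=cv2.absdiff(a,b).max(2)>40
for n,(x0,y0,x1,y1) in dict(clip=(314,255,332,292),narrow=(255,172,297,235),trim=(295,188,310,230),cup=(325,115,370,165),pen=(230,125,305,145),croc=(345,290,385,310),syr=(385,285,450,312)).items(): print(n,d[y0:y1,x0:x1].sum())
from workcell import ctrl
print(ctrl.sign_off())"
```

```text
clip 0
narrow 0
trim 0
cup 0
pen 0
croc 0
syr 0
the job is handed in; nothing more can be done
None
```

The wide charger is open: I pressed its tab with the closed fingertips (about 6 N, 5 mm down), and the lid sprang up to about 1 rad. I then pushed the lid back to its stop, withdrew the arm and handed the job in at about 11 s of the 40 s allowed.

- **Lid:** the wrist and top views both put it at about 1.9 rad, its open stop. It stayed there after the finger withdrew.
- **Batteries:** both still lie in their bays.
- **Other things:** comparing top pictures before and after showed no change at the narrow charger or any of the other things on the table.
- **Push force:** I pushed too hard at the stop. The wrist force reached about 81 N before I backed off, under the 120 N limit. By geometry only the fingertips were touching the lid, so the 40 N limit on the arm and gripper body should not have been reached, but no sensor shows that directly.

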